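# Free the slotted washer under a left-hand spindle nut

## Task

Take the slotted clamping washer off the wheel spindle and put it in the bin, leaving the grinding wheel on the spindle. The T-bar nut that clamps it has a left-hand thread, so slacken it clockwise (seen from above); feel that it gives, and back it right off until you feel its end stop, because the washer's lips catch on the nut before that. Never lean on the nut hard enough, either way, to turn the spindle in its brake, do not wrench the washer, and leave the things around where they are.

Things in the scene. Friction and masses are not known exactly. Their poses are not given: they have to be found in the camera images.
- nut: Steel T-bar nut on the upright spindle of a small bolted stand (grey 110 mm square foot). Bar 44 mm long (own x), 11 thick (own y), 29 high, on a round boss 22 mm across, 20 high. Origin on the spindle axis, 5 mm below the bar's top, 23 above the boss top, 43 above its underside; z up. Captive; clockwise loosens. Unknown place on its thread: end stop 1.9 to 2.8 rad from the start, so regrip.
- nut_foot (a point): Centre of the nut's boss underside. Left-hand thread: the nut rises 16 mm per turn clockwise (from above). Turning takes about 0.05 to 0.2 N m; the end stop is hard, and so is the tight stop 0.3 to 1.2 rad anticlockwise of the start. At the start it presses on the washer; at the end stop it is 4.6 mm above it.
- wheel: Grey grinding wheel, 72 mm across, 14 thick, bore 13, lying flat and loose on the spindle under the washer. Origin: centre of its underside. A disc spring under it lifts wheel and washer by up to 3 mm as the nut is slackened; only then does a gap open under the nut.
- washer: Aluminium U-shaped washer on the wheel under the nut, about 70 g: plate 42 x 43.5 x 6 mm, slot 12.5 wide from centre to own +x edge round the 10 mm stud; lip 3.2 mm high on each prong tip, inner face 14 mm along +x. Arm 10 wide to own -x ends in a fin. Origin: underside, slot centre (on the spindle axis at start). Draw it level along own -x; after 50 mm it is clear of stud and nut.
- washer_fin (a point): Grip point in the washer's upright fin, outside the wheel: 47 mm along own -x from the washer's origin, 20 mm above its underside. Fin 22 mm long (own x), 10 thick (own y), top 8 mm above this point, foot 20 mm below. Pinch across own y from above. Axes as the washer's.
- collar_pin (a point): Small steel pin on top of the dark spindle collar below the wheel, 27 mm from the spindle axis; it shifts only if the spindle turns in its friction brake, which slips at about 0.5 N m on the nut. Its direction says nothing about the thread.
- bin: Open light-grey plastic bin, 133 mm (own x) x 174 mm (own y) x 60 mm high, loose on the worktop. Origin: centre of its underside; inner floor 4 to 8 mm above it, about 100 x 132 mm; walls lean outward.
- disc_tin: bystander: round tin 73 mm across, 25 mm high; origin centre of underside
- puck: bystander: round white plaster puck 72 mm across, 13 mm high; origin centre of underside
- screwdriver: bystander: screwdriver lying down, 141 mm long; origin near its middle, underneath
- cast: bystander: yellow plaster dental cast 63 x 77 x 29 mm; origin centre of underside
- pliers: bystander: pliers lying down, 47 x 124 x 12 mm; origin near the middle, underneath
Mind the look-alikes: they are no part of the job. Leave any purple look-alike of the part that bears nut alone.

How it is judged:
On the way, in this order (a step that is already met when the one before it is completed fails the run):
1. the nut is backed off to its end stop (within about 0.4 rad) with the washer still in place (z of nut in the frame of wheel above 0.0665 m and horizontal distance between washer and nut below 0.012 m), for 0.2 s.
2. the washer is drawn clear of the spindle, the wheel staying on (horizontal distance between washer and nut above 0.04 m and horizontal distance between wheel and nut below 0.008 m and angle between wheel's own z axis and vertical below 0.1 rad), for 0.1 s.
At the end, for the whole second after the job is handed in: Washer at rest and released in the bin (origin inside its walls, under 30 mm above its underside); wheel still flat on the spindle (within 8 mm of the axis, tilt under 0.1 rad); nut still backed off, its origin more than 66 mm above the wheel's underside (x of washer in the frame of bin between -0.065 and 0.065 m and y of washer in the frame of bin between -0.085 and 0.085 m and z of washer in the frame of bin below 0.03 m and horizontal distance between wheel and nut below 0.008 m and angle between wheel's own z axis and vertical below 0.1 rad and z of nut in the frame of wheel above 0.066 m and linear speed of washer below 0.02 m/s and contact force between the fingers and washer below 0.1 N); the robot touches nothing.
It fails at once if the spindle is turned in its brake (its collar pin shifts more than 5 mm) (distance of collar_pin from where it was at the start of the episode above 0.005 m).
It fails at once if the washer is wrenched against the nut (more than 45 N between them) (contact force between washer and nut above 45 N).
It fails at once if a bystander is moved more than 25 mm (distance of any of disc_tin, puck, screwdriver, cast, pliers from where it was at the start of the episode above 0.025 m).
It fails at once if the bin is pushed more than 40 mm (distance of bin from where it was at the start of the episode above 0.04 m).
It also fails if it takes over 72 s, if anything falls off the work surface, if the arm or the gripper's body presses on something with over 40 N, if the wrist force passes 120 N, or if a joint passes its speed limit or range.

## Robot

A 7-joint arm with a two-finger parallel gripper is mounted at the origin on a cart in front of the work surface, level with it; the furniture and walls round the work are solid. World frame = base frame: x ahead of the robot, y to its left, z up, the work surface at z = 0. Lengths are in m, angles in rad, forces in N, time in s.
With the tool pointing down it reaches from about 0.4 to 0.875 m from the base axis. Payload 19.3 kg.
Tool frame: the origin (TCP) lies at the very end of the fingers, on their centre line; the grasp point (between the pads) lies 19 mm behind it; z points along the fingers, y is the line along which they close (so a half turn about z gives the same grasp; the last joint's range is limited). The gripper opens to 85 mm and grips with 20 to 120 N. Pads are 22 mm wide; open, the fingers measure 114 mm over their backs; the gripper's body (76 mm by 85 mm) begins 54 mm behind the grasp point. The pads swing forward as they close: fully open they stand 13 mm farther back than shut.
Start: joints at [-1.298, 0.521, -0.036, 1.599, 0.021, 1.021, -0.113], TCP at [0.21, 0.589, 0.231] pointing down, gripper open.
Joint ranges: [-2.91, 2.91], [-0.3, 2.13], [-1.5, 1.42], [0.17, 2.43], [-1.26, 4.41], [0.16, 1.93], [-2.52, 2.52]. Speed limits (rad/s): [1.89, 1.89, 2.39, 2.39, 3.01, 3.01, 3.01].

## Interface

Orientations are given as [roll, pitch, yaw] about the fixed x, y, z axes, in that order (R = Rz(yaw) Ry(pitch) Rx(roll)).
In Python, from workcell import bot gives the robot as it stands.
- The arm moves only by the shell command python3 -m crank 'ROWS' [FORCE]. ROWS is a JSON object of lists of equal length, an entry for each row: "travel": the shift along the world's x, y, z in cm, a list of three; "turn": the turn, a rotation vector about the world's x, y, z in degrees, a list of three; "gripper": the closure, from 0 (fully open) to 1 (shut). A call has exactly 5 rows; each row is the pose to reach, as a shift and turn from the pose commanded when the call began; what a row does not reach only later rows make up. A row lasts 1/10 s, in which the tool goes at most 50 mm and 8.59 degrees, less where a joint would pass 70% of its speed; a pose out of reach is approached as far as the arm can. A call with a gripper value outside its range is refused whole. The fingers move at their own pace and stop on an object; FORCE is the grip in N (left out, the last holds). Time passes only in rows, so rows that repeat a pose let the fingers close, or fill a call up. It gives the time, the measured TCP pose, the force, the opening and the grip force at its end, in the units of the state.
- bot.observe(): the state, without advancing time (a new reading comes with each control period).
- bot.grab_frame(name): name is "scene" or "side" or "wrist"; returns a dict with "pixels" (420x560x3 uint8, red, green, blue), "fx", "fy", "cx", "cy" (pixels), "extrinsics" (4x4, takes a point from world to camera coordinates). Camera axes: x right, y down, z forward; pixel columns grow to the right and rows downward; lengths in m; the calibration is good to about 2 mm. A picture is of the moment at which its call begins. There is no depth.
- bot.job_done(): hands the job in; it is judged then, once.
The state is a dict: "clock": time; "qpos": joint angles; "qd": joint speeds; "joint_efforts": joint torques, N m; "position": TCP position; "tool_rot": TCP orientation; "force": force on the tool from outside, world axes, zero at the start; "moment": the same for the moment, N m; "grip_width": finger opening in m; "finger_force": force on a finger pad.
Only numpy, scipy, OpenCV 4.12 (cv2) and the standard library are available. Lean on these libraries where they do the work, as an engineer would, in place of code of your own. Each camera call takes 0.05 s, during which the arm holds its last target. There are 200 camera calls.

## Working session

There is one attempt and no reset: what is moved stays moved. The work goes in short steps, Python scripts to look and compute and a shell command to move; the robot and the scene stay as the last step left them, time stands still between calls to the robot, and variables do not carry over. Pictures are saved under pics/ and viewed, at most 10 in all, crops included, and the job is handed in when it is done.

```bash
mkdir -p pics; ls
python3 - <<'E'
from workcell import bot
import cv2,numpy as np,json
for n in ("scene","side"):
    f=bot.grab_frame(n)
    cv2.imwrite(f"pics/{n}0.png",f["pixels"][:,:,::-1])
    print(n,f["fx"],f["fy"],f["cx"],f["cy"],np.round(f["extrinsics"],4).tolist())
print(bot.observe())
E
```

```text
pics
scene 385.7221690624319 385.7221690624319 284.58080466018384 203.03727425378125 [[-0.8871, -0.461, -0.0223, 0.5391], [-0.1794, 0.3889, -0.9037, 0.1309], [0.4252, -0.7977, -0.4276, 1.0148], [0.0, 0.0, 0.0, 1.0]]
side 435.314538317409 435.314538317409 287.57942844004606 205.51313290144697 [[0.9945, -0.1011, -0.0258, -0.5137], [-0.0695, -0.4565, -0.887, 0.1916], [0.0779, 0.8839, -0.4611, 1.0764], [0.0, 0.0, 0.0, 1.0]]
{'clock': 0.1, 'qpos': array([-1.29815755,  0.52198129, -0.03632063,  1.59994737,  0.02121631,
        1.02111766, -0.11282658]), 'qd': array([-0.00122801, -0.00180113,  0.00115551,  0.00106144, -0.00089145,
       -0.0004201 , -0.00099808]), 'joint_efforts': array([ 3.35329867e-03, -9.28479624e+01,  1.98364198e+00, -3.70530009e+01,
        1.80919643e-02,  5.39591303e-03, -6.91368678e-05]), 'position': array([0.2100379 , 0.58832123, 0.23076792]), 'tool_rot': array([-3.14052845e+00,  9.27550348e-05,  2.79871894e+00]), 'force': array([ 0.31669163, -0.13715265,  0.30730945]), 'moment': array([0.05392337, 0.02046497, 0.00940885]), 'finger_force': 0.0, 'grip_width': 0.08549584587296119}
```

View pics/scene0.png

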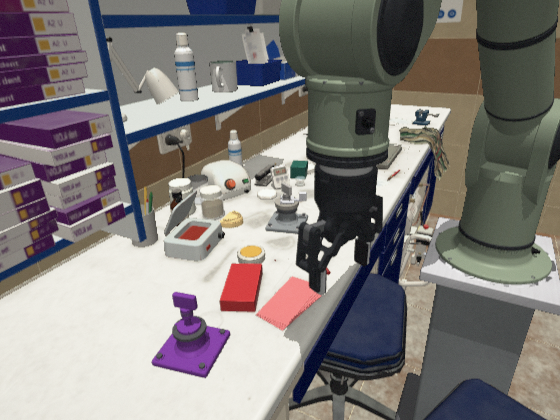

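View pics/side0.png

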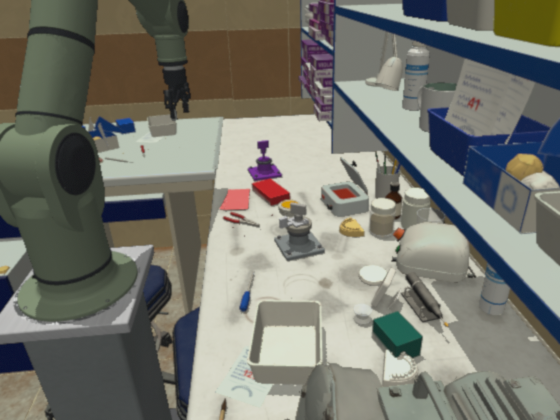

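The scene view shows the purple look-alike at (190,335) and the grey stand at (288,208). In the side view the purple one is at (264,160), the grey stand at (298,232) and the bin at (287,335). The grey stand fits the description (grey foot, wheel), so I'll confirm it enlarged.

Run:
```python
import cv2,numpy as np
a=cv2.imread("pics/scene0.png")[170:245,250:325]; b=cv2.imread("pics/side0.png")[190:265,260:335]
r=lambda x:cv2.resize(x,(400,400),interpolation=cv2.INTER_CUBIC)
cv2.imwrite("pics/crop0.png",np.hstack([r(a),r(b)]))
```

```text
(no output)
```

View pics/crop0.png

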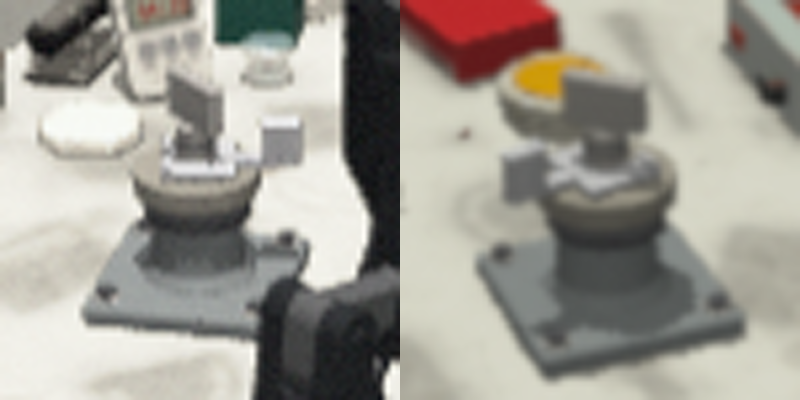

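```bash
cat > h.py <<'E'
import numpy as np,cv2
C={"scene":(385.722,284.581,203.037,np.array([[-0.8871,-0.461,-0.0223,0.5391],[-0.1794,0.3889,-0.9037,0.1309],[0.4252,-0.7977,-0.4276,1.0148]])),
"side":(435.3145,287.579,205.513,np.array([[0.9945,-0.1011,-0.0258,-0.5137],[-0.0695,-0.4565,-0.887,0.1916],[0.0779,0.8839,-0.4611,1.0764]]))}
def P(n):
    f,cx,cy,E=C[n]; return np.array([[f,0,cx],[0,f,cy],[0,0,1]])@E
def tri(a,b):
    X=cv2.triangulatePoints(P("scene"),P("side"),np.float64(a).reshape(2,1),np.float64(b).reshape(2,1)).ravel();X=X[:3]/X[3]
    e=[(lambda q:np.round(q[:2]/q[2]-p,1))(P(n)@np.r_[X,1]) for n,p in(("scene",a),("side",b))]
    return X.round(4),e
def plane(n,p,z):
    f,cx,cy,E=C[n];R=E[:,:3];c=-R.T@E[:,3];d=R.T@np.array([(p[0]-cx)/f,(p[1]-cy)/f,1]);return (c+d*(z-c[2])/d[2]).round(4)
def px(n,X):
    q=P(n)@np.r_[X,1];return q[:2]/q[2]
E
python3 - <<'E'
from h import *
s=lambda u,v:(250+u/5.333,170+v/5.333)
t=lambda u,v:(260+(u-400)/5.333,190+v/5.333)
for n,a,b in [("bar c",s(195,103),t(605,102)),("bar +x end top",s(168,72),t(647,82)),("bar -x end top",s(220,96),t(566,76)),("bar -x end bot",s(220,135),t(566,120)),
 ("fin c",s(282,141),t(524,173)),("fin top",s(282,120),t(524,147)),("foot near",s(85,320),t(742,330)),("collar",s(197,200),t(610,225))]:
    print(n,*tri(a,b))
for p in [(258,302),(322,303),(324,378),(250,376)]: print("bin rim",plane("side",p,.06))
for n,p,z in [("tin",(290,205),.025),("puck",(372,274),.013),("screw",(247,292),.01),("cast",(352,227),.015),("pliers",(240,220),.01)]: print(n,plane("side",p,z))
E
```

```text
bar c [0.5557 0.0852 0.1169] [array([-0.5, -0.4]), array([-0.4,  0.3])]
bar +x end top [0.5756 0.0787 0.1297] [array([-0.5, -0.4]), array([-0.5,  0.4])]
bar -x end top [0.5369 0.0933 0.1282] [array([-0.8, -0.5]), array([-0.7,  0.5])]
bar -x end bot [0.5368 0.0928 0.1043] [array([-0.6, -0.4]), array([-0.5,  0.3])]
fin c [0.513  0.0634 0.0928] [array([-0.5, -0.3]), array([-0.4,  0.3])]
fin top [0.5131 0.0645 0.1064] [array([-0.7, -0.4]), array([-0.6,  0.4])]
foot near [ 0.6273  0.0962 -0.031 ] [array([-0.7, -0.4]), array([-0.6,  0.4])]
collar [0.5577 0.0774 0.0522] [array([0.1, 0.1]), array([ 0.1, -0.1])]
bin rim [ 0.4357 -0.2021  0.06  ]
bin rim [ 0.5667 -0.2226  0.06  ]
bin rim [ 0.5376 -0.4103  0.06  ]
bin rim [ 0.4145 -0.3908  0.06  ]
tin [0.5543 0.2903 0.025 ]
puck [ 0.7149 -0.0785  0.013 ]
screw [ 0.4114 -0.103   0.01  ]
cast [0.7183 0.1457 0.015 ]
pliers [0.3967 0.2438 0.01  ]
```

Left crop: T-bar nut, with the aluminium washer fin at (282,141). Right crop: bar at (605,102), fin at (524,173), on a grey stand with the wheel. So this is the target, and its sizes check out (bar 41 mm, fin 48 mm from the axis). The bar lies at about -21°, already matching the tool yaw, so I'll move over it.

```bash
Z='[0,0,0]'; python3 -m crank '{"travel":[[2.3,-3.4,0],[4.6,-6.8,0],[6.9,-10.1,0],[9.2,-13.5,0],[11.5,-16.8,0]],"turn":[[0,0,0],[0,0,0],[0,0,0],[0,0,0],[0,0,0]],"gripper":[0,0,0,0,0]}' 25
python3 -m crank '{"travel":[[2.3,-3.4,0],[4.6,-6.8,0],[6.9,-10.1,0],[9.2,-13.5,0],[11.5,-16.8,0]],"turn":[[0,0,0],[0,0,0],[0,0,0],[0,0,0],[0,0,0]],"gripper":[0,0,0,0,0]}' 25
python3 -m crank '{"travel":[[2.5,-3.7,0],[5,-7.4,0],[7.5,-11.1,0],[9.5,-14,0],[11.6,-16.7,0]],"turn":[[0,0,0],[0,0,0],[0,0,0],[0,0,0],[0,0,0]],"gripper":[0.3,0.4,0.4,0.4,0.4]}' 25
python3 - <<'E'
from workcell import bot
import cv2,numpy as np
s=bot.observe();print(s["clock"],s["position"],s["tool_rot"],s["qpos"],s["grip_width"])
f=bot.grab_frame("wrist");cv2.imwrite("pics/w1.png",f["pixels"][:,:,::-1])
print(f["fx"],f["cx"],f["cy"],f["extrinsics"].tolist());np.save("w1.npy",f["extrinsics"])
E
```

```text
clock: 0.6
position: [0.3257, 0.419, 0.2311]
tool_rot: [-3.141, 0.0, 2.799]
force: [0.8, 0.6, -1.5]
grip_width: 0.0855
finger_force: 0.0
clock: 1.1
position: [0.4407, 0.251, 0.2312]
tool_rot: [-3.141, -0.0, 2.799]
force: [0.7, -0.0, 0.1]
grip_width: 0.0857
finger_force: 0.0
clock: 1.6
position: [0.5566, 0.0838, 0.2311]
tool_rot: [-3.141, -0.0, 2.798]
force: [-0.2, 0.4, 1.0]
grip_width: 0.0512
finger_force: 0.0
1.6 [0.5566465  0.08375443 0.23112085] [-3.14120468e+00 -3.16293938e-04  2.79796590e+00] [-0.34636416  0.4258292   0.12479002  1.77239023 -0.06316463  0.94772591
  1.03146722] 0.05123733831480007
302.8727342376289 275.15196215549014 211.42738721136288 [[0.3364491989432923, 0.9417014576177919, 0.0005488633223565062, -0.2664806741163591], [0.9083039195473575, -0.3246707282442391, 0.26376676810444916, -0.5116429902241814], [0.24856774984966934, -0.08824558312961064, -0.9645863314358082, 0.24780976085072468], [0.0, 0.0, 0.0, 1.0]]
```

View pics/w1.png

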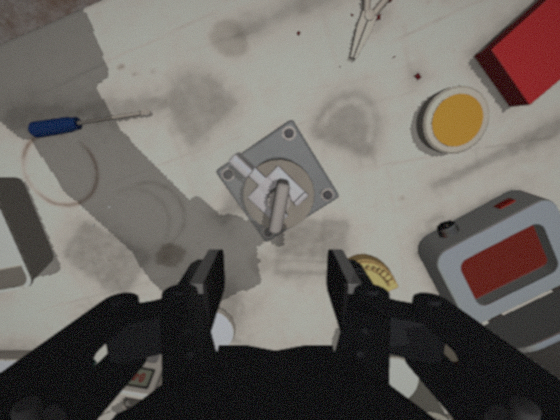

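Run:
```python
from h import *
im=cv2.imread("pics/w1.png")[130:250,210:350];cv2.imwrite("pics/w1c.png",cv2.resize(im,(700,600),interpolation=cv2.INTER_CUBIC))
E=np.load("w1.npy")[:3]
for X in [(.556,.085,.130),(.5756,.0787,.13),(.5369,.0933,.13),(.513,.064,.1064)]:
    q=E@np.r_[X,1];u=302.873*q[0]/q[2]+275.152;v=302.873*q[1]/q[2]+211.427;print(X,(u-210)*5,(v-130)*5)
```

```text
(0.556, 0.085, 0.13) 329.95433865784975 407.5338009085358
(0.5756, 0.0787, 0.13) 333.74195565983996 523.7817278786893
(0.5369, 0.0933, 0.13) 338.54704446564966 284.97179527465335
(0.513, 0.064, 0.1064) 135.4760734675699 189.39139577878166
```

View pics/w1c.png

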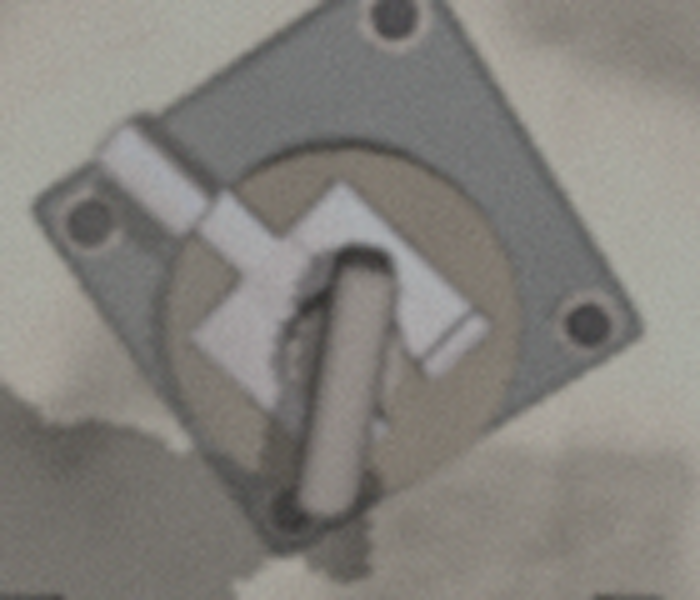

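The crop shows the bar top from (365,262) to (325,510), the fin top from about (118,150) to (195,222), and the wheel centred at (342,322).

Run:
```python
from h import *
E=np.load("w1.npy")[:3];R=E[:,:3];c=-R.T@E[:,3]
def pl(u,v,z):
    d=R.T@np.array([(u/5+210-275.152)/302.873,(v/5+130-211.427)/302.873,1]);return c+d*(z-c[2])/d[2]
for z in(.128,.130,.132):
    a,b=pl(365,262,z),pl(325,510,z);d=b-a;print(z,a.round(4),b.round(4),"mid",((a+b)/2).round(4),np.linalg.norm(d).round(4),np.degrees(np.arctan2(d[1],d[0])).round(1))
a,b=pl(122,152,.107),pl(195,225,.107);d=b-a;print("fin",((a+b)/2).round(4),np.linalg.norm(d),np.degrees(np.arctan2(d[1],d[0])))
print("wheel",pl(342,322,.078).round(4),pl(165,320,.078).round(4),pl(520,320,.078).round(4))
```

```text
0.128 [0.5351 0.0986 0.128 ] [0.5734 0.0779 0.128 ] mid [0.5543 0.0882 0.128 ] 0.0435 -28.3
0.13 [0.5348 0.0986 0.13  ] [0.5728 0.0781 0.13  ] mid [0.5538 0.0884 0.13  ] 0.0432 -28.3
0.132 [0.5344 0.0987 0.132 ] [0.5721 0.0784 0.132 ] mid [0.5533 0.0885 0.132 ] 0.0428 -28.3
fin [0.5142 0.068  0.107 ] 0.017876015313984597 24.567389444752877
wheel [0.5536 0.0886 0.078 ] [0.5413 0.0555 0.078 ] [0.5652 0.1222 0.078 ]
```

```bash
python3 -m crank '{"travel":[[-0.25,0.4,-1.5],[-0.25,0.4,-3.5],[-0.25,0.4,-5.5],[-0.25,0.4,-7],[-0.25,0.4,-8.4]],"turn":[[0,0,-4],[0,0,-8.5],[0,0,-8.5],[0,0,-8.5],[0,0,-8.5]],"gripper":[0.4,0.4,0.4,0.4,0.4]}' 25
python3 -m crank '{"travel":[[0,0,-1],[0,0,-2],[0,0,-3],[0,0,-4],[0,0,-4]],"turn":[[0,0,0],[0,0,0],[0,0,0],[0,0,0],[0,0,0]],"gripper":[0.4,0.4,0.4,0.4,0.4]}' 25
python3 - <<'E'
from workcell import bot
s=bot.observe();print(s["force"],s["moment"])
E
python3 -m crank '{"travel":[[0,0,0],[0,0,0],[0,0,0],[0,0,0],[0,0,0]],"turn":[[0,0,0],[0,0,0],[0,0,0],[0,0,0],[0,0,0]],"gripper":[0.6,0.75,0.9,1,1]}' 25
python3 - <<'E'
from workcell import bot
import cv2
s=bot.observe();print(s["position"],s["tool_rot"],s["force"],s["moment"],s["grip_width"],s["finger_force"])
cv2.imwrite("pics/s2.png",bot.grab_frame("scene")["pixels"][:,:,::-1])
E
```

```text
clock: 2.15
position: [0.5533, 0.0897, 0.1463]
tool_rot: [-3.141, -0.0, 2.651]
force: [-0.1, 0.3, 0.1]
grip_width: 0.0512
finger_force: 0.0
clock: 2.65
position: [0.553, 0.0895, 0.1061]
tool_rot: [-3.14, -0.001, 2.65]
force: [0.2, 0.7, 0.6]
grip_width: 0.0513
finger_force: 0.0
[0.21383938 0.66637485 0.57263553] [-0.0431755   0.00266486  0.00481997]
clock: 3.15
position: [0.5535, 0.0889, 0.1077]
tool_rot: [-3.141, 0.0, 2.65]
force: [-1.9, -4.0, 5.1]
grip_width: 0.0104
finger_force: 26.3
[0.5535011  0.08894385 0.10772777] [-3.14109836e+00  2.24018768e-04  2.64976524e+00] [-1.86652411 -4.01780306  5.09123593] [-0.80105847  0.54639387 -0.08572358] 0.010432047733668728 26.34891450405121
```

Grip is on the bar (10.4 mm). Start slackening clockwise.

```bash
cat > st.py <<'E'
from workcell import bot
import numpy as np
s=bot.observe();print("M",s["moment"].round(3),"F",s["force"].round(1),"yaw",np.degrees(s["tool_rot"][2]).round(2),"z",s["position"].round(4),"w",round(s["grip_width"],4),"tau7",s["joint_efforts"][6].round(3),"q7",s["qpos"][6].round(2))
E
python3 -m crank '{"travel":[[0,0,0.01],[0,0,0.02],[0,0,0.03],[0,0,0.04],[0,0,0.05]],"turn":[[0,0,-2],[0,0,-4],[0,0,-6],[0,0,-8],[0,0,-10]],"gripper":[1,1,1,1,1]}' 25; python3 st.py
python3 -m crank '{"travel":[[0,0,0.01],[0,0,0.02],[0,0,0.03],[0,0,0.04],[0,0,0.05]],"turn":[[0,0,-2],[0,0,-4],[0,0,-6],[0,0,-8],[0,0,-10]],"gripper":[1,1,1,1,1]}' 25; python3 st.py
```

```text
clock: 3.7
position: [0.5537, 0.089, 0.1081]
tool_rot: [-3.141, 0.0, 2.474]
force: [-2.1, -4.0, 4.6]
grip_width: 0.0107
finger_force: 26.0
M [-0.995  0.258  0.111] F [-2.1 -4.   4.6] yaw 141.73 z [0.5537 0.089  0.1081] w 0.0107 tau7 0.728 q7 0.78
clock: 4.2
position: [0.5539, 0.0893, 0.1085]
tool_rot: [3.141, 0.001, 2.299]
force: [-0.0, -5.7, 3.8]
grip_width: 0.0105
finger_force: 26.1
M [-1.023  0.013  0.121] F [-0.  -5.7  3.8] yaw 131.7 z [0.5539 0.0893 0.1085] w 0.0105 tau7 0.778 q7 0.64
```

```bash
python3 -m crank '{"travel":[[0,-0.03,0.02],[0,-0.06,0.04],[0,-0.08,0.06],[0,-0.08,0.08],[0,-0.08,0.1]],"turn":[[0,0,-4],[0,0,-8],[0,0,-12],[0,0,-16],[0,0,-20]],"gripper":[1,1,1,1,1]}' 25; python3 st.py
python3 -m crank '{"travel":[[0,0,0.02],[0,0,0.04],[0,0,0.05],[0,0,0.07],[0,0,0.09]],"turn":[[0,0,-4],[0,0,-8],[0,0,-12],[0,0,-16],[0,0,-20]],"gripper":[1,1,1,1,1]}' 25; python3 st.py
```

```text
clock: 4.7
position: [0.5544, 0.0895, 0.1095]
tool_rot: [3.14, -0.0, 1.949]
force: [4.4, 0.6, -1.4]
grip_width: 0.0107
finger_force: 25.5
M [ 0.007 -0.893  0.082] F [ 4.4  0.6 -1.4] yaw 111.67 z [0.5544 0.0895 0.1095] w 0.0107 tau7 1.658 q7 0.37
clock: 5.2
position: [0.555, 0.0897, 0.1104]
tool_rot: [3.139, -0.001, 1.6]
force: [9.1, 1.4, -7.4]
grip_width: 0.0104
finger_force: 24.9
M [ 0.186 -1.769  0.05 ] F [ 9.1  1.4 -7.4] yaw 91.68 z [0.555  0.0897 0.1104] w 0.0104 tau7 1.673 q7 0.11
```

```bash
python3 -m crank '{"travel":[[0.05,-0.02,0.01],[0.1,-0.04,0.02],[0.15,-0.06,0.03],[0.2,-0.07,0.04],[0.2,-0.07,0.05]],"turn":[[0,0,-4],[0,0,-8],[0,0,-12],[0,0,-16],[0,0,-20]],"gripper":[1,1,1,1,1]}' 25; python3 st.py
python3 -m crank '{"travel":[[0,0,0.02],[0,0,0.04],[0,0,0.05],[0,0,0.07],[0,0,0.08]],"turn":[[0,0,-4],[0,0,-8],[0,0,-12],[0,0,-16],[0,0,-20]],"gripper":[1,1,1,1,1]}' 25; python3 st.py
```

```text
clock: 5.7
position: [0.5561, 0.0895, 0.111]
tool_rot: [3.141, -0.002, 1.251]
force: [0.8, 3.1, 6.1]
grip_width: 0.0106
finger_force: 26.7
M [ 0.606 -0.006  0.07 ] F [0.8 3.1 6.1] yaw 71.7 z [0.5561 0.0895 0.111 ] w 0.0106 tau7 1.67 q7 -0.16
clock: 6.2
position: [0.5566, 0.0892, 0.1119]
tool_rot: [3.141, -0.002, 0.902]
force: [4.0, 1.3, 3.6]
grip_width: 0.0105
finger_force: 26.5
M [ 0.257 -0.738  0.123] F [4.  1.3 3.6] yaw 51.69 z [0.5566 0.0892 0.1119] w 0.0105 tau7 1.666 q7 -0.43
```

Past 100°, so the end stop is due between 109° and 160°. Smaller steps now, watching Mz.

```bash
python3 -m crank '{"travel":[[0.02,0,0.01],[0.03,0,0.02],[0.03,0,0.03],[0.03,0,0.04],[0.03,0,0.045]],"turn":[[0,0,-3],[0,0,-6],[0,0,-8],[0,0,-10],[0,0,-10]],"gripper":[1,1,1,1,1]}' 25 >/dev/null; python3 st.py
python3 -m crank '{"travel":[[0,0,0.01],[0,0,0.02],[0,0,0.03],[0,0,0.035],[0,0,0.035]],"turn":[[0,0,-2],[0,0,-4],[0,0,-6],[0,0,-8],[0,0,-8]],"gripper":[1,1,1,1,1]}' 25 >/dev/null; python3 st.py
```

```text
M [ 0.249 -0.84  -0.034] F [3.6 1.4 5.5] yaw 41.77 z [0.5569 0.0889 0.1124] w 0.0107 tau7 -0.707 q7 -0.56
M [ 0.192 -1.251 -0.097] F [6.4 1.3 4.3] yaw 33.7 z [0.557  0.0887 0.1127] w 0.0106 tau7 -0.694 q7 -0.67
```

```bash
python3 -m crank '{"travel":[[0,0,0.01],[0,0,0.02],[0,0,0.03],[0,0,0.035],[0,0,0.035]],"turn":[[0,0,-2],[0,0,-4],[0,0,-6],[0,0,-8],[0,0,-8]],"gripper":[1,1,1,1,1]}' 25 >/dev/null; python3 st.py
```

```text
M [-0.022 -1.339 -0.045] F [7.4 0.  5. ] yaw 25.69 z [0.5571 0.0884 0.1131] w 0.0107 tau7 -0.697 q7 -0.78
```

```bash
python3 -m crank '{"travel":[[0.03,0,0.01],[0.06,0,0.02],[0.06,0,0.025],[0.06,0,0.03],[0.06,0,0.035]],"turn":[[0,0,-1.5],[0,0,-3],[0,0,-4.5],[0,0,-6],[0,0,-7.5]],"gripper":[1,1,1,1,1]}' 25 >/dev/null; python3 st.py
```

```text
M [-0.339 -0.996  0.123] F [ 5.2 -1.6  6.2] yaw 18.21 z [0.5573 0.0882 0.1134] w 0.0108 tau7 0.563 q7 -0.88
```

```bash
python3 -m crank '{"travel":[[0,0,0.005],[0,0,0.01],[0,0,0.02],[0,0,0.025],[0,0,0.03]],"turn":[[0,0,-1.5],[0,0,-3],[0,0,-4.5],[0,0,-6],[0,0,-7.5]],"gripper":[1,1,1,1,1]}' 25 >/dev/null; python3 st.py
```

```text
M [-0.572 -1.109  0.117] F [ 5.6 -1.4  5.6] yaw 10.7 z [0.5574 0.0879 0.1137] w 0.0101 tau7 0.565 q7 -0.99
```

```bash
python3 -m crank '{"travel":[[0,0,0.005],[0,0,0.01],[0,0,0.01],[0,0,0.015],[0,0,0.02]],"turn":[[0,0,-1],[0,0,-2],[0,0,-3],[0,0,-4],[0,0,-5]],"gripper":[1,1,1,1,1]}' 25 >/dev/null; python3 st.py
```

```text
M [-0.725 -1.086  0.126] F [ 6.4 -2.9  6.2] yaw 5.71 z [0.5574 0.0878 0.1139] w 0.0107 tau7 0.34 q7 -1.05
```

```bash
python3 -m crank '{"travel":[[0,0,0.005],[0,0,0.01],[0,0,0.01],[0,0,0.015],[0,0,0.02]],"turn":[[0,0,-1],[0,0,-2],[0,0,-3],[0,0,-4],[0,0,-5]],"gripper":[1,1,1,1,1]}' 25 >/dev/null; python3 st.py
```

```text
M [-0.896 -1.041  0.144] F [ 6.3 -3.8  6.7] yaw 0.7 z [0.5574 0.0876 0.1142] w 0.0101 tau7 0.34 q7 -1.12
```

```bash
python3 -m crank '{"travel":[[0,0,0.005],[0,0,0.01],[0,0,0.01],[0,0,0.015],[0,0,0.02]],"turn":[[0,0,-1],[0,0,-2],[0,0,-3],[0,0,-4],[0,0,-5]],"gripper":[1,1,1,1,1]}' 25 >/dev/null; python3 st.py
```

```text
M [-1.105 -1.21   0.596] F [ 5.9 -5.4  6.1] yaw -4.27 z [0.5574 0.0875 0.1143] w 0.0105 tau7 -0.146 q7 -1.19
```

```bash
python3 -m crank '{"travel":[[0,0,0.005],[0,0,0.01],[0,0,0.01],[0,0,0.015],[0,0,0.02]],"turn":[[0,0,-1],[0,0,-2],[0,0,-3],[0,0,-4],[0,0,-5]],"gripper":[1,1,1,1,1]}' 25 >/dev/null; python3 st.py
```

```text
M [-1.299 -1.351  0.583] F [ 7.9 -6.9  2.9] yaw -9.27 z [0.5573 0.0874 0.1144] w 0.0105 tau7 -0.134 q7 -1.26
```

The end stop is felt (Mz stepped from 0.13 to 0.6). I ran one step too far in that batch, so I'm letting go at once.

```bash
python3 -m crank '{"travel":[[0,0,0],[0,0,0],[0,0,0],[0,0,0],[0,0,0]],"turn":[[0,0,1],[0,0,2],[0,0,2],[0,0,2],[0,0,2]],"gripper":[0.9,0.7,0.5,0.4,0.4]}' 25 ; python3 st.py
python3 -m crank '{"travel":[[0,0,2],[0,0,4],[0,0,6],[0,0,8],[0,0,10]],"turn":[[0,0,0],[0,0,0],[0,0,0],[0,0,0],[0,0,0]],"gripper":[0.4,0.4,0.4,0.4,0.4]}' 25 >/dev/null; python3 st.py
python3 - <<'E'
from workcell import bot
import cv2,numpy as np
f=bot.grab_frame("wrist");np.save("w3.npy",f["extrinsics"]);w=f["pixels"][:,:,::-1];cv2.imwrite("pics/w3.png",w)
a=bot.grab_frame("side")["pixels"][:,:,::-1];cv2.imwrite("pics/side3.png",a)
E_=f["extrinsics"][:3];q=E_@np.array([.5545,.088,.1,1]);u=int(302.9*q[0]/q[2]+275.15);v=int(302.9*q[1]/q[2]+211.4);u0,v0=u-50,v-50;print(u0,v0)
r=lambda x:cv2.resize(np.ascontiguousarray(x),(400,400),interpolation=cv2.INTER_CUBIC)
cv2.imwrite("pics/crop3.png",np.hstack([r(w[v0:v0+100,u0:u0+100]),r(a[190:265,260:335])]))
E
```

```text
clock: 11.2
position: [0.5563, 0.0883, 0.114]
tool_rot: [-3.142, 0.0, -0.125]
force: [-0.1, -0.8, -0.5]
grip_width: 0.0516
finger_force: 0.0
M [0.003 0.003 0.008] F [-0.1 -0.8 -0.5] yaw -7.17 z [0.5563 0.0883 0.114 ] w 0.0516 tau7 -0.014 q7 -1.23
M [ 0.014 -0.012  0.035] F [-0.3  0.9 -0.7] yaw -7.17 z [0.5563 0.0882 0.2148] w 0.051 tau7 0.628 q7 -1.34
226 157
```

View pics/crop3.png

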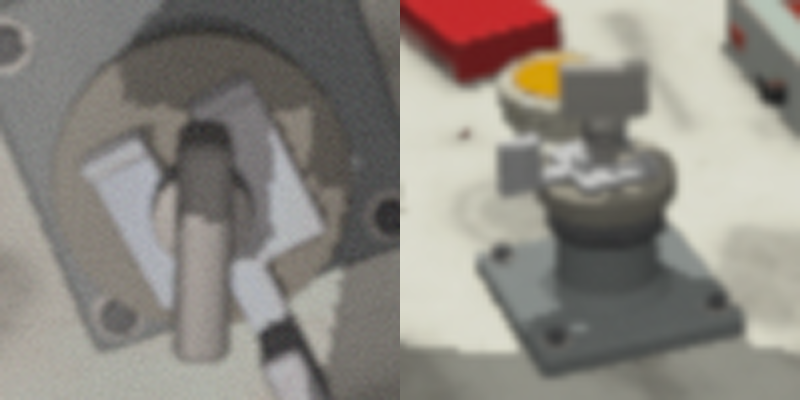

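The nut has risen clear and a gap shows under it at (600,165); the fin is now at (518,163). I need the fin's exact pose in the wrist view.

Run:
```python
import cv2
im=cv2.imread("pics/w3.png")[160:280,230:350];cv2.imwrite("pics/w3c.png",cv2.resize(im,(600,600),interpolation=cv2.INTER_CUBIC))
```

```text
(no output)
```

View pics/w3c.png

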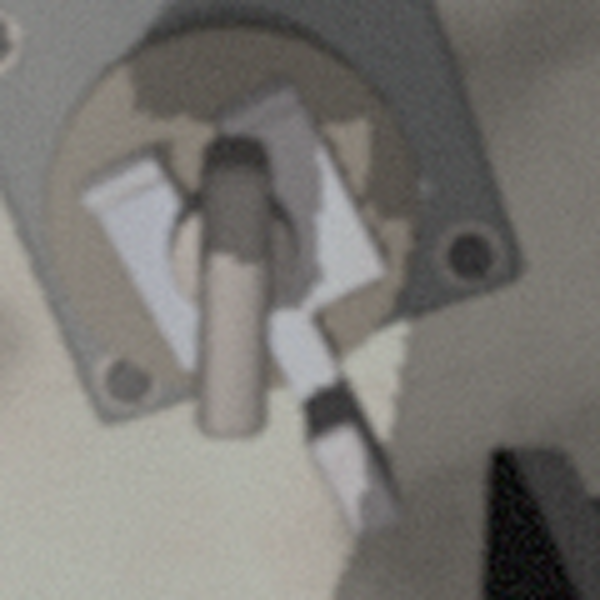

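Run:
```python
from h import *
E=np.load("w3.npy")[:3];R=E[:,:3];c=-R.T@E[:,3]
def pl(u,v,z):
    d=R.T@np.array([(u/5+230-275.152)/302.873,(v/5+160-211.427)/302.873,1]);return (c+d*(z-c[2])/d[2]).round(4)
an=lambda a,b:(np.degrees(np.arctan2(*(b-a)[[1,0]])).round(1),np.linalg.norm(b-a).round(4))
for z in(.107,.111):
  a,b=pl(332,432,z),pl(376,523,z);print(z,a,b,(a+b)/2,an(a,b))
z=.135;a,b=pl(238,140,z),pl(235,435,z);print("bar",(a+b)/2,an(a,b))
z=.088
L,Rr=pl(85,195,z),pl(290,90,z);B=pl(385,270,z);print("tips",L,Rr,an(L,Rr),"side",an(Rr,B),"tipmid",(L+Rr)/2)
print("wheel",pl(235,215,.081))
t=lambda u,v:(260+(u-400)/5.333,190+v/5.333)
for z in(.095,.1): print("fin side view face c",plane("side",t(519,167),z))
for X in [(.514,.066,.11),(.514,.066,.081)]: 
  q=px("side",X);print((q[0]-260)*5.333+400,(q[1]-190)*5.333)
```

```text
0.107 [0.5192 0.0743 0.107 ] [0.5007 0.0683 0.107 ] [0.50995 0.0713  0.107  ] (np.float64(-162.0), np.float64(0.0194))
0.111 [0.5208 0.0744 0.111 ] [0.5026 0.0685 0.111 ] [0.5117  0.07145 0.111  ] (np.float64(-162.0), np.float64(0.0191))
bar [0.5554 0.0871 0.135 ] (np.float64(172.5), np.float64(0.0472))
tips [0.5631 0.1137 0.088 ] [0.5776 0.0744 0.088 ] (np.float64(-69.7), np.float64(0.0419)) side (np.float64(-159.0), np.float64(0.038)) tipmid [0.57035 0.09405 0.088  ]
wheel [0.5543 0.0872 0.081 ]
fin side view face c [0.512  0.0672 0.095 ]
fin side view face c [0.5114 0.0584 0.1   ]
522.2173663846294 140.92728623897702
524.0367461376214 192.7446581267069
```

Washer own +x is now at about 20° and the fin centre at about (0.511, 0.071), top at about 0.109, consistent with 47 mm from the axis. Moving to grip the fin.

```bash
python3 -m crank '{"travel":[[-2,-0.8,0],[-4.7,-1.8,-2],[-4.7,-1.8,-5],[-4.7,-1.8,-7],[-4.7,-1.8,-8.5]],"turn":[[0,0,7],[0,0,15],[0,0,23],[0,0,27.2],[0,0,27.2]],"gripper":[0.4,0.4,0.4,0.4,0.4]}' 25 ; 
python3 -m crank '{"travel":[[0,0,-1.5],[0,0,-3],[0,0,-4],[0,0,-4.3],[0,0,-4.3]],"turn":[[0,0,0],[0,0,0],[0,0,0],[0,0,0],[0,0,0]],"gripper":[0.4,0.4,0.4,0.4,0.4]}' 25; python3 st.py
python3 - <<'E'
from workcell import bot
import cv2,numpy as np
a=bot.grab_frame("side")["pixels"][:,:,::-1][170:250,250:330];b=bot.grab_frame("wrist")["pixels"][:,:,::-1][150:270,220:340]
r=lambda x:cv2.resize(np.ascontiguousarray(x),(400,400),interpolation=cv2.INTER_CUBIC)
cv2.imwrite("pics/crop4.png",np.hstack([r(a),r(b)]))
E
```

```text
clock: 12.3
position: [0.5089, 0.0702, 0.1277]
tool_rot: [-3.141, 0.001, 0.351]
force: [-0.3, -0.3, -1.0]
grip_width: 0.0514
finger_force: 0.0
clock: 12.8
position: [0.5095, 0.07, 0.0859]
tool_rot: [3.141, 0.0, 0.35]
force: [0.7, -0.6, 0.1]
grip_width: 0.0512
finger_force: 0.0
M [-0.006 -0.025  0.039] F [ 0.7 -0.6  0.1] yaw 20.03 z [0.5095 0.07   0.0859] w 0.0512 tau7 0.166 q7 -0.78
```

View pics/crop4.png

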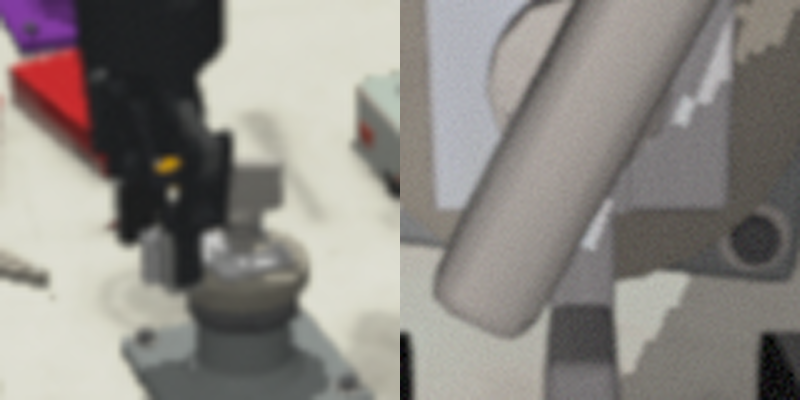

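The right crop shows the washer edges square to the tool and the fin (582) centred between the fingers (410, 760). Close.

```bash
python3 -m crank '{"travel":[[0,0,0],[0,0,0],[0,0,0],[0,0,0],[0,0,0]],"turn":[[0,0,0],[0,0,0],[0,0,0],[0,0,0],[0,0,0]],"gripper":[0.6,0.8,1,1,1]}' 40;python3 st.py
```

```text
clock: 13.4
position: [0.5096, 0.0702, 0.0863]
tool_rot: [-3.141, -0.0, 0.35]
force: [-2.4, -0.3, 5.3]
grip_width: 0.0093
finger_force: 43.3
M [ 0.195  0.213 -0.035] F [-2.4 -0.3  5.3] yaw 20.06 z [0.5096 0.0702 0.0863] w 0.0093 tau7 -0.006 q7 -0.78
```

```bash
python3 -m crank '{"travel":[[-0.19,-0.07,0.01],[-0.38,-0.14,0.02],[-0.56,-0.2,0.02],[-0.75,-0.27,0.02],[-0.94,-0.34,0.02]],"turn":[[0,0,0],[0,0,0],[0,0,0],[0,0,0],[0,0,0]],"gripper":[1,1,1,1,1]}' 40;python3 st.py
```

```text
clock: 13.9
position: [0.5, 0.0667, 0.0863]
tool_rot: [3.142, -0.0, 0.35]
force: [2.0, 0.5, 1.8]
grip_width: 0.0092
finger_force: 42.8
M [ 0.189 -0.473  0.016] F [2.  0.5 1.8] yaw 20.06 z [0.5    0.0667 0.0863] w 0.0092 tau7 -0.068 q7 -0.77
```

```bash
python3 -m crank '{"travel":[[-0.47,-0.17,0],[-0.94,-0.34,0],[-1.41,-0.51,0],[-1.88,-0.68,0],[-2.35,-0.86,0]],"turn":[[0,0,0],[0,0,0],[0,0,0],[0,0,0],[0,0,0]],"gripper":[1,1,1,1,1]}' 40 >/dev/null;python3 st.py
```

```text
M [ 0.18  -0.396  0.023] F [1.4 0.8 1. ] yaw 20.06 z [0.476  0.058  0.0863] w 0.0092 tau7 -0.176 q7 -0.74
```

```bash
python3 -m crank '{"travel":[[-0.47,-0.17,0],[-0.94,-0.34,0],[-1.6,-0.58,0],[-2.2,-0.8,0],[-2.8,-1.02,0]],"turn":[[0,0,0],[0,0,0],[0,0,0],[0,0,0],[0,0,0]],"gripper":[1,1,1,1,1]}' 40 >/dev/null;python3 st.py
```

```text
M [0.046 0.022 0.007] F [ 1.2  0.4 -0.7] yaw 20.06 z [0.4477 0.0477 0.0862] w 0.009 tau7 -0.213 q7 -0.71
```

Washer is clear (66 mm drawn, low forces). Lift and carry it to the bin.

```bash
python3 -m crank '{"travel":[[0,0,1.5],[0,0,3.5],[0,0,5.5],[0,0,7.5],[0,-1.5,8]],"turn":[[0,0,0],[0,0,0],[0,0,0],[0,0,0],[0,0,0]],"gripper":[1,1,1,1,1]}' 40 >/dev/null;python3 st.py
python3 -m crank '{"travel":[[0.4,-3,0],[0.8,-6.5,0],[1.2,-10,0],[1.6,-13.5,0],[2,-17,0]],"turn":[[0,0,6],[0,0,12],[0,0,18],[0,0,25],[0,0,32]],"gripper":[1,1,1,1,1]}' 40 >/dev/null;python3 st.py
python3 -m crank '{"travel":[[0.4,-4,0],[0.8,-8,0],[1.2,-12,0],[1.5,-16,0],[1.7,-19.5,0]],"turn":[[0,0,6],[0,0,12],[0,0,18],[0,0,24],[0,0,30]],"gripper":[1,1,1,1,1]}' 40 >/dev/null;python3 st.py
python3 - <<'E'
from workcell import bot
import cv2,numpy as np
a=bot.grab_frame("side")["pixels"][:,:,::-1][180:420,180:420];b=bot.grab_frame("wrist");np.save("w5.npy",b["extrinsics"])
cv2.imwrite("pics/v5.png",np.hstack([cv2.resize(np.ascontiguousarray(a),(300,300)),cv2.resize(np.ascontiguousarray(b["pixels"][:,:,::-1]),(400,300))]))
E
```

```text
M [-0.047  0.003 -0.018] F [ 0.   0.1 -0.9] yaw 20.2 z [0.4488 0.0338 0.1674] w 0.0089 tau7 -2.34 q7 -0.83
M [-0.041 -0.005 -0.046] F [ 0.8  0.7 -2.2] yaw 52.33 z [ 0.4677 -0.1392  0.1657] w 0.009 tau7 -5.43 q7 -0.04
M [-0.027 -0.031  0.047] F [ 0.3  0.2 -0.2] yaw 82.24 z [ 0.4843 -0.3348  0.1655] w 0.0092 tau7 -4.077 q7 0.69
```

View pics/v5.png

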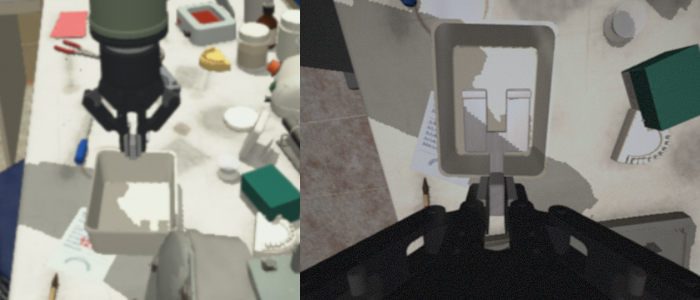

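Run:
```python
from h import *
E=np.load("w5.npy")[:3];R=E[:,:3];c=-R.T@E[:,3]
def pl(u,v,z):
    d=R.T@np.array([((u-300)*1.4-275.152)/302.873,(v*1.4-211.427)/302.873,1]);return (c+d*(z-c[2])/d[2]).round(4)
q=[pl(*p,.06) for p in [(433,23),(558,24),(548,176),(437,173)]];print(q,np.mean(q,0))
q=[pl(*p,.006) for p in [(453,45),(537,45),(529,154),(455,154)]];print(q,np.mean(q,0))
```

```text
[array([ 0.4354, -0.1981,  0.06  ]), array([ 0.5623, -0.2159,  0.06  ]), array([ 0.5407, -0.3817,  0.06  ]), array([ 0.4059, -0.3598,  0.06  ])] [ 0.486075 -0.288875  0.06    ]
[array([ 0.4434, -0.2097,  0.006 ]), array([ 0.5499, -0.2238,  0.006 ]), array([ 0.5264, -0.3671,  0.006 ]), array([ 0.4195, -0.3529,  0.006 ])] [ 0.4848   -0.288375  0.006   ]
```

Bin centre is about (0.486, -0.289), so shift and lower.

```bash
python3 -m crank '{"travel":[[-0.2,1.5,-1],[-0.2,1.5,-4],[-0.2,1.5,-7],[-0.2,1.5,-9.5],[-0.2,1.5,-11]],"turn":[[0,0,0],[0,0,0],[0,0,0],[0,0,0],[0,0,0]],"gripper":[1,1,1,1,1]}' 40 >/dev/null;python3 st.py
python3 -m crank '{"travel":[[0,0,-1],[0,0,-2],[0,0,-3],[0,0,-3.6],[0,0,-3.8]],"turn":[[0,0,0],[0,0,0],[0,0,0],[0,0,0],[0,0,0]],"gripper":[1,1,1,1,1]}' 40 >/dev/null;python3 st.py
```

```text
M [-0.007  0.005  0.016] F [-0.   0.6 -0.5] yaw 82.02 z [ 0.482  -0.3167  0.054 ] w 0.0091 tau7 -0.094 q7 0.74
M [-0.017  0.005  0.044] F [ 1.4  0.3 -1.2] yaw 82.06 z [ 0.4835 -0.317   0.0179] w 0.0088 tau7 0.053 q7 0.77
```

```bash
python3 -m crank '{"travel":[[0,0,-0.2],[0,0,-0.4],[0,0,-0.4],[0,0,-0.4],[0,0,-0.4]],"turn":[[0,0,0],[0,0,0],[0,0,0],[0,0,0],[0,0,0]],"gripper":[1,1,0.8,0.65,0.65]}' 25 >/dev/null;python3 st.py
python3 -m crank '{"travel":[[0,0,1],[0,0,3],[0,0,6],[0,0,9],[0,0,13]],"turn":[[0,0,0],[0,0,0],[0,0,0],[0,0,0],[0,0,0]],"gripper":[0.65,0.65,0.65,0.65,0.65]}' 25 >/dev/null;python3 st.py
python3 - <<'E'
from workcell import bot
import cv2,numpy as np
a=bot.grab_frame("side")["pixels"][:,:,::-1];b=bot.grab_frame("wrist")["pixels"][:,:,::-1]
r=lambda x,s:cv2.resize(np.ascontiguousarray(x),s,interpolation=cv2.INTER_CUBIC)
cv2.imwrite("pics/v6.png",np.hstack([r(a[170:290,240:360],(400,400)),r(b[:,70:490],(400,400))]))
E
```

```text
M [-0.079  0.022  0.008] F [-0.3 -0.6 -0.3] yaw 82.06 z [ 0.4837 -0.3172  0.0145] w 0.0297 tau7 -0.0 q7 0.77
M [-0.026 -0.024  0.021] F [ 0.5 -0.2 -0.9] yaw 82.05 z [ 0.483  -0.3167  0.1455] w 0.0299 tau7 1.108 q7 0.68
```

View pics/v6.png

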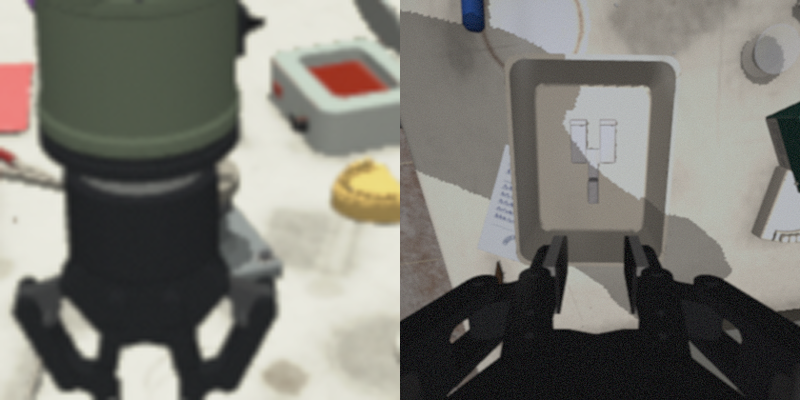

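The washer lies flat in the bin at (592,160), released, and the arm is clear of everything. That leaves the hand-in.

```bash
python3 -m crank '{"travel":[[0,0,0.5],[0,0,1],[0,0,1],[0,0,1],[0,0,1]],"turn":[[0,0,0],[0,0,0],[0,0,0],[0,0,0],[0,0,0]],"gripper":[0.65,0.65,0.65,0.65,0.65]}' 25 >/dev/null; python3 -c "
from workcell import bot
print(bot.job_done())"
```

```text
the job is handed in; nothing more can be done
None
```

The washer is in the bin and released, the nut was backed off to its end stop, and the job is handed in; no verdict came back, the last picture did not show the wheel, and at the stop I leaned on the nut about 0.6 N m for one step too many, so the spindle may have slipped by up to an estimated 4 mm of the 5 mm pin limit.

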